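# Screw down the dough roller's drive-box cover

### The job

One of the two big slotted screws on the dough roller's drive box is loose: it stands a little higher and its slot runs across the box instead of along it. Take the wide-blade screwdriver (the upright one with the plain oblong handle) from the white rack, set its blade in the loose screw's slot, press down firmly against the screw's spring and, keeping it pressed all the while, turn the screwdriver clockwise by about a quarter turn so that the screw is tight. Then put the screwdriver back upright in the rack hole it came from.

Things in the scene. Friction and masses are not known exactly. Their poses are not given: they have to be found in the camera images.
- driver: Wide-blade screwdriver upright in the rack, 163 mm, 200 g. Origin: middle of the blade's lower edge; z up, y along blade width. Upwards: blade 4 (x) by 24 (y) by 16 mm; shank 12 mm thick; flange 50 mm wide at 86 to 91 mm; black oblong handle 30 (x) by 44 (y) at 91 to 163 mm: grip its 30 mm at 125 to 140. In the rack the flange rests on the plate, origin 14 mm above the table.
- rack: White rack, 90 (x) by 300 (y) mm; origin under its middle; plate top 100 mm above the table, 14 mm thick. Three holes 95 mm apart along y hold the screwdriver, a round-handled key and a T-bar key, all black, in any order; the keys reach 145 mm above the table: lift the screwdriver 150 mm to pass over them. Holes 24 (x) by 36 (y) mm: about 6 mm to spare round the blade's ends and shank.
- screw_slot (a point): Middle of the loose screw's slot floor, on its axis, 77 mm above the table; z up, y along the slot; turns with it. Dark steel head 48 mm wide; slot 11 mm wide (17 at the mouth), 9 mm deep, ends open: the blade has 3.5 mm play each way, fits either way round, and has up to 17 degrees of slack. The tight screw, 140 mm away on the same 55 mm high box, is like it but 4 mm lower.
- screw (a joint): Turn of the loose screw in rad, clockwise from above positive: 0 at the start, 1.3 at the stop. Friction about 0.1 N m; it stays where it is left and sinks 3 mm per rad as it turns (4 mm in all).
- screw_press (a joint): How far the loose screw's head is pressed down on its spring, in m, 0 to 0.008: 1.2 N at first and 1.2 N more per mm; springs back when let go. As the screw sinks 4 mm while turning, begin with it pressed 6 to 7 mm down (about 9 N) or follow it down.

How it is judged:
On the way, in this order (a step that is already met when the one before it is completed fails the run):
1. the screwdriver's blade is in the loose screw's slot and presses the screw down by over 1 mm, before it has turned half way (horizontal distance between driver and screw_slot below 0.013 m and z of driver in the frame of screw_slot below 0.005 m and angle between driver's own z axis and vertical below 0.25 rad and value of joint screw_press above 0.001 m and value of joint screw below 0.4 rad), for 0.1 s.
2. the screw passes half way (0.45 rad) with the blade in the slot and still pressed down by over 1 mm (value of joint screw between 0.45 and 0.9 rad and value of joint screw_press above 0.001 m and z of driver in the frame of screw_slot below 0.005 m).
3. the screw is tight (turned over 0.9 rad) with the blade in the slot and still pressed down by over 1 mm (value of joint screw above 0.9 rad and value of joint screw_press above 0.001 m and horizontal distance between driver and screw_slot below 0.013 m and z of driver in the frame of screw_slot below 0.005 m), for 0.1 s.
At the end, for the whole second after the job is handed in: The loose screw is turned clockwise by more than 0.9 rad and stays so; the screwdriver stands at rest in the rack hole it came from, within 20 mm of where it started and within 10 degrees of upright (value of joint screw above 0.9 rad and distance of driver from where it was at the start of the episode below 0.02 m and angle between driver's own z axis and vertical below 0.17 rad and linear speed of driver below 0.02 m/s); the robot touches nothing.
It also fails if it takes over 61 s, if anything falls off the work surface, if the arm or the gripper's body presses on something with over 40 N, if the wrist force passes 120 N, or if a joint passes its speed limit or range.

### The arm

A 6-joint arm with a two-finger parallel gripper is mounted at the origin on the work surface. World frame = base frame: x ahead of the robot, y to its left, z up, the work surface at z = 0. Lengths are in m, angles in rad, forces in N, time in s.
With the tool pointing down it reaches from about 0.375 to 0.9 m from the base axis. Payload 3.1 kg.
Tool frame: the origin (TCP) lies at the very end of the fingers, on their centre line; the grasp point (between the pads) lies 19 mm behind it; z points along the fingers, y is the direction in which the jaws open and shut (so a half turn about z gives the same grasp; the last joint's range is limited). The gripper opens to 87 mm and grips with 3 to 60 N. Pads are 19 mm wide; open, the fingers measure 117 mm over their backs; the gripper's body (75 mm by 190 mm) begins 51 mm behind the grasp point.
Start: joints at [0.999, 0.527, 1.433, -0, 1.181, -0.178], TCP at [0.24, 0.577, 0.198] pointing down, gripper open.
Joint ranges: [-3.08, 3.08], [-0.75, 2.2], [0.22, 2.44], [-1.43, 4.57], [0, 2.65], [-2.85, 2.85]. Speed limits (rad/s): [2.79, 2.79, 3.14, 3.14, 3.14, 3.14].

### API

Orientations are given as [roll, pitch, yaw] about the fixed x, y, z axes, in that order (R = Rz(yaw) Ry(pitch) Rx(roll)).
In Python, from rig import bot gives the robot as it stands.
- The arm moves only by the shell command python3 -m crank 'ROWS' [OPENING] [FORCE]. ROWS is JSON, a list of rows, each a list of 4 numbers: the shift along the tool's x, y, z in mm, then the turn about the tool's z in rad. A call has 1 to 20 rows; each row shifts and turns the pose as measured when the row begins, along the tool's axes as they then stand; what a row does not reach is not made up. A row lasts 1/8 s, in which the tool goes at most 62.5 mm and 10.7 degrees, less where a joint would pass 70% of its speed; a pose out of reach is approached as far as the arm can. A call with a gripper value outside its range is refused whole. OPENING is the closure, from 0 (fully open) to 1 (shut), set as the call begins (- or left out, the last holds). The fingers move at their own pace and stop on an object; FORCE is the grip in N (left out, the last holds). Time passes only in rows, so rows that do not move let the fingers close. It gives the time, the measured TCP pose, the force and the opening at its end, in the units of the state.
- bot.read_state(): the state, without advancing time (a new reading comes with each control period).
- bot.get_image(name): name is "side" or "top" or "wrist"; returns (picture, depth): 400x640x3 uint8, blue, green, red; 400x640 float32, m along the optical axis (not along the pixel's ray), 0 where there is no reading.
- bot.camera_model(name): a dict with "fx", "fy", "cx", "cy" (pixels), "k1" (the pictures are not rectified: a ray, as slopes to the right and down, at radius r is drawn at 1 + k1 r^2 times it, then the intrinsics apply), "R" (3x3) and "t" (3): a world point X has camera coordinates R X + t. Camera axes: x right, y down, z forward; pixel columns grow to the right and rows downward; lengths in m; the calibration is good to about 2 mm. A picture is of the moment at which its call begins: read the wrist's pose just before it. camera_model takes no time and is no camera call; for the wrist camera it gives the pose at the moment of the call.
- bot.hand_in(): hands the job in, once; it reports no verdict.
The state is a dict: "t": time; "joint_positions": joint angles; "qvel": joint speeds; "joint_torque": joint torques, N m; "position": TCP position; "eef_rot": TCP orientation; "wrist_force": force on the tool from outside, world axes, zero at the start; "torque": the same for the moment, N m; "width": finger opening in m.
Only numpy, scipy, OpenCV 4.12 (cv2) and the standard library are available. Lean on these libraries where they do the work, as an engineer would, in place of code of your own. Each camera call takes 0.05 s, during which the arm holds its last target.

## Working session

There is one attempt and no reset: what is moved stays moved. The work goes in short steps, Python scripts to look and compute and a shell command to move; the robot and the scene stay as the last step left them, time stands still between calls to the robot, and variables do not carry over. Pictures are saved under pics/ and viewed, and the job is handed in when it is done.

```bash
ls; mkdir -p pics
python3 - <<'E'
from rig import bot
import cv2
s=bot.read_state(); print(s)
for n in ["side","top"]:
    im,d=bot.get_image(n); cv2.imwrite(f"pics/{n}0.png",im)
    import numpy as np
    np.save(f"pics/{n}0.npy",d); m=bot.camera_model(n); print(n,m)
E
```

```text
pics
{'t': 0.0, 'joint_positions': array([ 9.98522928e-01,  5.28441153e-01,  1.43389622e+00,  4.46737981e-06,
        1.18139967e+00, -1.78497871e-01]), 'qvel': array([-9.45418819e-05,  5.90282256e-05, -2.92616481e-04,  4.19022980e-04,
       -6.47741925e-05, -2.26861406e-04]), 'joint_torque': array([ 1.74672947e-03, -4.40044999e+01, -1.76593423e+01,  6.32582442e-02,
        5.82715985e-02, -1.79646613e-04]), 'position': array([0.23933872, 0.57651153, 0.197089  ]), 'eef_rot': array([-3.13948307e+00, -3.84803536e-04,  2.74781502e+00]), 'wrist_force': array([-0.1043945 , -0.38895242, -0.0321074 ]), 'torque': array([ 0.01322342,  0.0409966 , -0.02096231]), 'width': 0.08739127917847585}
side {'fx': 519.6845471805342, 'fy': 519.6845471805342, 'cx': 328.22160770936426, 'cy': 193.18462297125285, 'k1': -0.06702744217696448, 'R': array([[ 0.98920302, -0.14588183,  0.01399584],
       [-0.07748921, -0.6017097 , -0.79494708],
       [ 0.12438977,  0.78527952, -0.60651732]]), 't': array([-0.54272947,  0.10698109,  1.23777762])}
top {'fx': 501.4920633685996, 'fy': 501.4920633685996, 'cx': 321.80116126144253, 'cy': 193.95988817367288, 'k1': 0.005864239842928089, 'R': array([[ 0.01848364, -0.999731  ,  0.01401008],
       [-0.98783804, -0.02042384, -0.1541391 ],
       [ 0.15438378, -0.01099064, -0.98794982]]), 't': array([0.02075581, 0.5431036 , 0.97660349])}
```

View pics/top0.png

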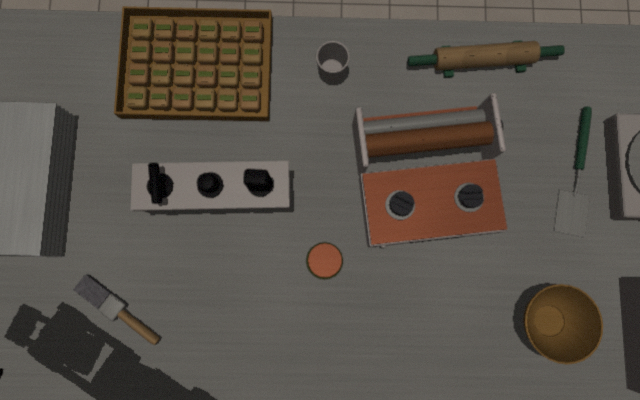

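View pics/side0.png

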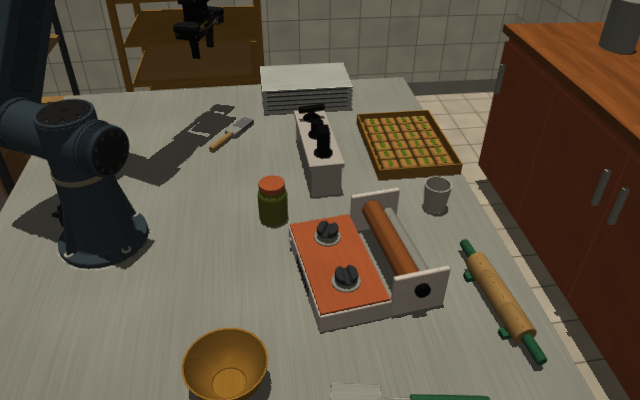

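Run:
```python
import cv2
im=cv2.imread("pics/top0.png")
im=cv2.convertScaleAbs(im,alpha=1.8,beta=10)
a=cv2.resize(im[150:250,350:510],None,fx=5,fy=5,interpolation=cv2.INTER_CUBIC);cv2.imwrite("pics/a.png",a)
a=cv2.resize(im[140:230,120:300],None,fx=4.4,fy=4.4,interpolation=cv2.INTER_CUBIC);cv2.imwrite("pics/b.png",a)
im=cv2.imread("pics/side0.png")
im=cv2.convertScaleAbs(im,alpha=1.8,beta=10)
a=cv2.resize(im[210:310,280:400],None,fx=5,fy=5,interpolation=cv2.INTER_CUBIC);cv2.imwrite("pics/c.png",a)
a=cv2.resize(im[90:200,270:360],None,fx=5,fy=5,interpolation=cv2.INTER_CUBIC);cv2.imwrite("pics/d.png",a)
```

```text
(no output)
```

View pics/a.png

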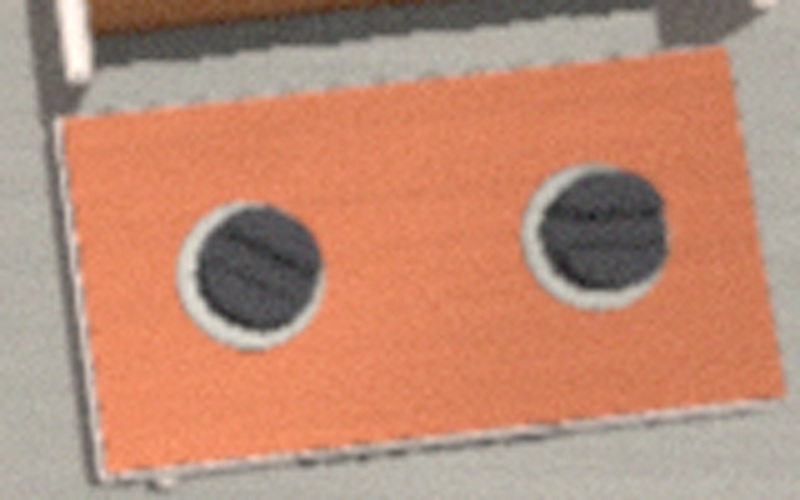

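View pics/b.png

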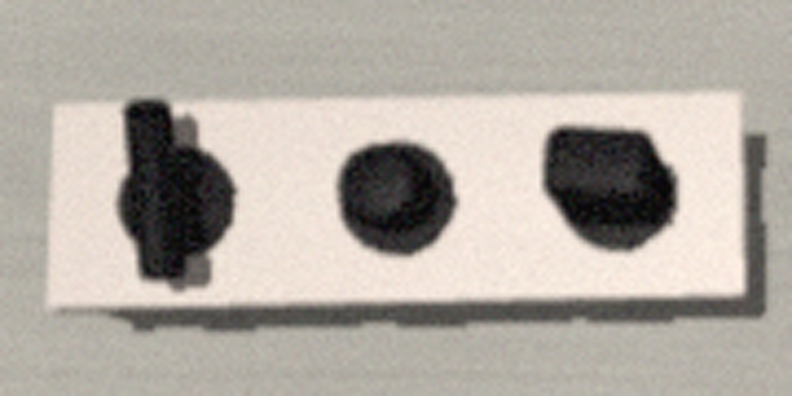

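View pics/c.png

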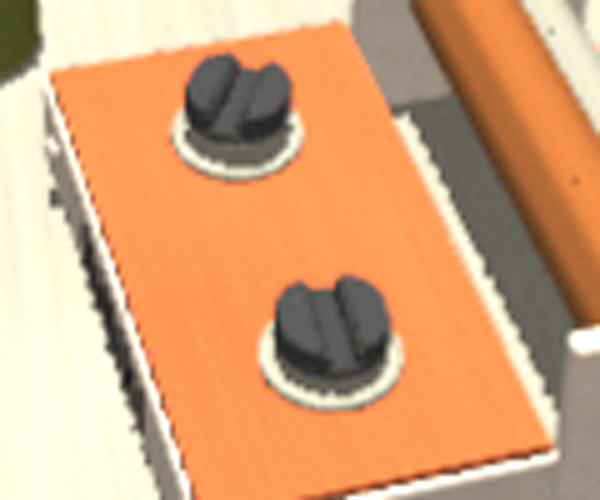

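View pics/d.png

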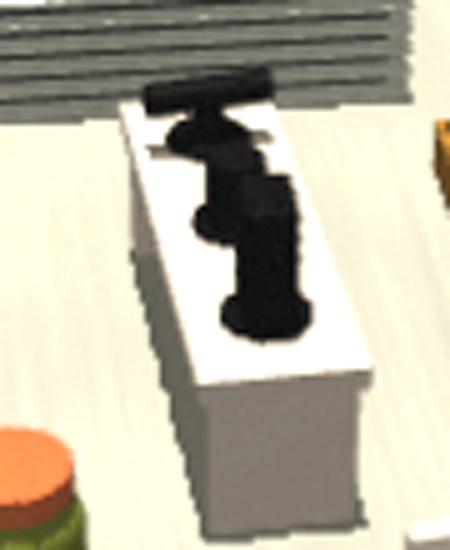

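```bash
cat > h.py <<'E'
import numpy as np,cv2
def ray(m,u,v):
    d=np.array([(u-m["cx"])/m["fx"],(v-m["cy"])/m["fy"]]);p=d.copy()
    for _ in range(20): p=d/(1+m["k1"]*(p@p))
    return np.array([*p,1.])
def atz(m,u,v,z):
    R,t=np.array(m["R"]),np.array(m["t"]); c=-R.T@t; r=R.T@ray(m,u,v); return c+r*(z-c[2])/r[2]
def atd(m,u,v,d):
    R,t=np.array(m["R"]),np.array(m["t"]); return R.T@(ray(m,u,v)*d-t)
def proj(m,X):
    c=np.array(m["R"])@np.array(X)+np.array(m["t"]);p=c[:2]/c[2];p=p*(1+m["k1"]*(p@p));return m["fx"]*p[0]+m["cx"],m["fy"]*p[1]+m["cy"]
E
python3 - <<'E'
from h import *
from rig import bot
m=bot.camera_model("top");d=np.load("pics/top0.npy")
np.set_printoptions(precision=4,suppress=True)
f=lambda x,y:(350+x/5,150+y/5)
for n,p,z in [("scrL",f(261,267),.086),("scrR",f(604,229),.082),("boxTL",f(60,118),.055),("boxTR",f(725,48),.055),("boxBL",f(103,472),.055),("boxBR",f(783,395),.055)]:
    u,v=p; print(n,p,atz(m,u,v,z),atd(m,u,v,np.median(d[int(v)-3:int(v)+4,int(u)-3:int(u)+4])))
g=lambda x,y:(120+x/4.4,140+y/4.4)
for n,p,z in [("hTL",g(552,130),.177),("hTR",g(645,132),.177),("hmid",g(597,155),.177),("rTL",g(55,104),.1),("rTR",g(740,92),.1),("rBL",g(48,308),.1),("rBR",g(743,294),.1),("flangebottom",g(620,190),.105),("round",g(397,197),.105),("T",g(178,200),.105)]:
    u,v=p; print(n,atz(m,u,v,z),atd(m,u,v,np.median(d[int(v)-1:int(v)+2,int(u)-1:int(u)+2])))
for a in [(228,230,315,277),(228,268,285,295),(555,216,655,210),(555,250,655,245)]:
    A=atz(m,*f(*a[:2]),.08);B=atz(m,*f(*a[2:]),.08);print("slot",np.degrees(np.arctan2(B[1]-A[1],B[0]-A[0])))
# head height maps
for c in [f(261,267),f(604,229)]:
    u,v=map(int,c); z=np.array([[atd(m,x,y,d[y,x])[2]*1000 for x in range(u-14,u+15,1)] for y in range(v-14,v+15,1)]); print(z.round().astype(int)[::2,::2])
E
```

```text
scrL (402.2, 203.4) [ 0.5204 -0.1245  0.086 ] [ 0.5217 -0.1261  0.0768]
scrR (470.8, 195.8) [ 0.5387 -0.2597  0.082 ] [ 0.5402 -0.2626  0.0728]
boxTL (362.0, 173.6) [ 0.5838 -0.0489  0.055 ] [ 0.5845 -0.0492  0.0516]
boxTR (495.0, 159.6) [ 0.6186 -0.3196  0.055 ] [ 0.6313 -0.3393  0.001 ]
boxBL (370.6, 244.4) [ 0.4417 -0.0668  0.055 ] [ 0.4423 -0.068   0.0439]
boxBR (506.6, 229.0) [ 0.4775 -0.3378  0.055 ] [ 0.4826 -0.3587  0.0004]
hTL [0.5624 0.1686 0.177 ] [0.563  0.1691 0.174 ]
hTR [0.5624 0.1313 0.177 ] [0.5631 0.1317 0.1732]
hmid [0.5525 0.1502 0.177 ] [0.5527 0.1503 0.1763]
rTL [0.5849 0.3966 0.1   ] [0.6056 0.4333 0.0017]
rTR [0.5968 0.0982 0.1   ] [0.6191 0.104  0.0001]
rBL [0.4953 0.3927 0.1   ] [0.5068 0.4294 0.0008]
rBR [0.5074 0.0943 0.1   ] [0.5092 0.095  0.0863]
flangebottom [0.5511 0.1486 0.105 ] [0.5388 0.1406 0.1754]
round [0.546  0.2447 0.105 ] [0.5393 0.2362 0.1446]
T [0.5428 0.3388 0.105 ] [0.5379 0.3297 0.134 ]
slot -117.75589503949186
slot -114.5985936273954
slot -85.35881549463299
slot -85.9468459841009
[[  56   55   53   55   56   53   57   55   53   54   54  
[... 1643 characters left out ...]
2   70   71   71   74   74   73   72   74   74   72
    55]
 [  56   60   72   72   74   72   72   74   66   73   71   73   74   72
    54]
 [  60   60   72   71   72   74   72   71   72   73   74   74   72   72
    49]
 [  59   59   72   78   80   79   82   83   82   80   83   82   80   82
    53]
 [  57   60   69   78   80   77   83   81   82   81   81   84   81   79
    55]
 [  58   57   62   72   80   87   78   81   77   81   81   82   82   56
    54]
 [  52   56   56   61   68   79   78   83   80   83   82   84   61   55
    54]
 [  51   54   59   58   57   57   71   73   73   59   58   60   54   58
    55]
 [  53   57   54   59   60   57   59   59   59   55   57   53   55   54
    54]]
```

```bash
python3 -m crank '[[0,0,-10,0.164],[0,0,-10,0.164],[0,0,-10,0.164],[0,0,-10,0.164],[0,0,-10,0.164],[0,0,-10,0.164],[0,0,0,0.164]]' 0
python3 - <<'E'
from h import *
from rig import bot
m=bot.camera_model("top");d=np.load("pics/top0.npy")
P=[]
for y in range(185,222):
  for x in range(385,420):
    X=atd(m,x,y,d[y,x])
    if np.hypot(X[0]-.5204,X[1]+.1255)<.026 and .073<X[2]<.0795: P.append(X)
P=np.array(P);c=P.mean(0);u,s,v=np.linalg.svd((P-c)[:,:2]);print(len(P),c,v[0],np.degrees(np.arctan2(v[0][1],v[0][0])),s)
m=bot.camera_model("top")
E
```

```text
t: 0.98
position: [0.2377, 0.5739, 0.2543]
eef_rot: [-3.135, 0.011, 1.562]
wrist_force: [-0.2, -0.5, -0.2]
width: 0.0871
147 [ 0.52208858 -0.12280646  0.07641246] [-0.35399975 -0.93524552] -110.73215363720296 [0.16428986 0.08831577]
```

```bash
python3 -m crank '[[-42,31.5,0,0],[-42,31.5,0,0],[-42,31.5,0,0],[-42,31.5,0,0],[-42,31.5,0,0],[-42,31.5,0,0],[-42,31.5,0,0],[-42,31.5,0,0],[-42,31.5,0,0],[-42,31.5,0,0],[0,0,0,0]]' 0
python3 - <<'E'
from h import *
from rig import bot
s=bot.read_state();print(s["position"],s["eef_rot"],s["joint_positions"])
m=bot.camera_model("wrist");im,d=bot.get_image("wrist");cv2.imwrite("pics/w1.png",cv2.convertScaleAbs(im,alpha=1.6,beta=20));np.save("pics/w1.npy",d)
import pickle;pickle.dump(m,open("pics/w1.pkl","wb"));print(m)
E
```

```text
t: 2.35
position: [0.5567, 0.138, 0.2518]
eef_rot: [-3.13, 0.013, 1.564]
wrist_force: [-0.9, 0.9, -0.1]
width: 0.0868
[0.55670243 0.13796193 0.25183145] [-3.13015913  0.01259468  1.56378128] [ 0.05511226  0.40616472  1.48788837 -0.01245743  1.25975644  0.06608438]
{'fx': 354.71144193816843, 'fy': 354.71144193816843, 'cx': 321.4999207393968, 'cy': 204.5345639411403, 'k1': -0.02141129796263022, 'R': array([[ 0.99989534, -0.00743726, -0.01240914],
       [-0.00349625, -0.95654235,  0.29157248],
       [-0.01403836, -0.29149858, -0.95646824]]), 't': array([-0.55141821,  0.08285965,  0.49039773])}
```

View pics/w1.png

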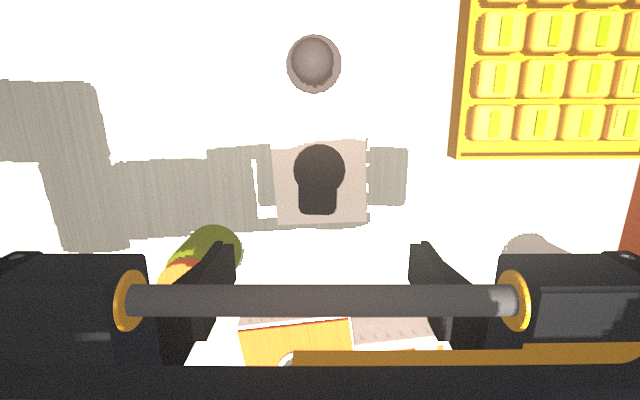

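Run:
```python
from h import *
im=cv2.imread("pics/w1.png")
im=np.clip((im.astype(float)-20)/1.6,0,255).astype(np.uint8)
d=np.load("pics/w1.npy")
cv2.imwrite("pics/w1c.png",cv2.resize(im[120:240,250:390],None,fx=5,fy=5,interpolation=cv2.INTER_CUBIC))
import pickle;m=pickle.load(open("pics/w1.pkl","rb"))
np.set_printoptions(precision=4,suppress=True)
# handle-top points from depth
P=[]
for y in range(130,240):
  for x in range(260,380):
    if d[y,x]>0:
      X=atd(m,x,y,d[y,x])
      if .172<X[2]<.185 and .5<X[0]<.6: P.append(X)
P=np.array(P);print(len(P),P.mean(0),P.min(0),P.max(0));r=cv2.minAreaRect((P[:,:2]*1000).astype(np.float32));print(r)
P=[]
for y in range(130,260):
  for x in range(240,400):
    if d[y,x]>0:
      X=atd(m,x,y,d[y,x])
      if .094<X[2]<.103: P.append(X)
P=np.array(P);print(len(P),P.min(0),P.max(0))
```

```text
2019 [0.552  0.1521 0.1767] [0.537  0.1299 0.172 ] [0.5667 0.1724 0.1796]
((552.0491943359375, 151.0636444091797), (42.9136848449707, 29.433015823364258), 88.6094970703125)
5768 [0.5054 0.0936 0.0976] [0.5983 0.1886 0.1029]
```

View pics/w1c.png

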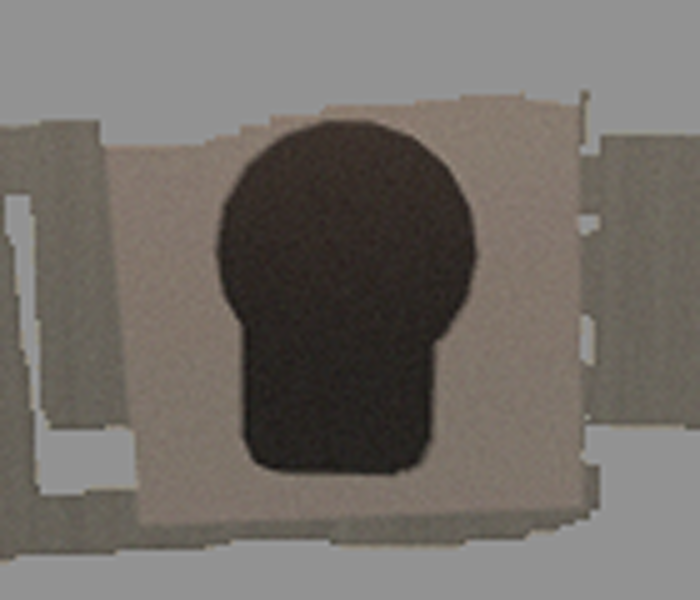

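```bash
python3 -m crank '[[6.5,-2.4,10,0],[6.5,-2.3,20,0],[0,0,20,0],[0,0,10,0]]' 0; python3 -c "
from rig import bot
s=bot.read_state();print(s['position'])"
```

```text
t: 2.9
position: [0.5441, 0.1582, 0.1885]
eef_rot: [-3.125, 0.01, 1.572]
wrist_force: [0.7, -0.1, -0.6]
width: 0.0871
[0.5441265  0.15815025 0.18850883]
```

```bash
python3 -m crank '[[-7,8,0,0],[0,0,0,0]]' 0; python3 -m crank '[[0,0,0,0]]' 0
```

```text
t: 3.15
position: [0.5515, 0.1524, 0.188]
eef_rot: [-3.123, 0.01, 1.575]
wrist_force: [1.0, -0.1, -0.4]
width: 0.087
t: 3.28
position: [0.552, 0.1525, 0.1886]
eef_rot: [-3.124, 0.01, 1.575]
wrist_force: [-0.6, 0.4, 0.9]
width: 0.087
```

```bash
python3 -m crank '[[0,0,15,0],[0,0,15,0],[0,0,15,0],[0,0,14,0],[0,0,0,0]]' 0; python3 -c "
from h import *
from rig import bot
im,d=bot.get_image('side');cv2.imwrite('pics/s2.png',cv2.resize(cv2.convertScaleAbs(im[60:200,220:400],alpha=1.8,beta=20),None,fx=4,fy=4))"
```

```text
t: 3.9
position: [0.5504, 0.1514, 0.1251]
eef_rot: [-3.123, 0.01, 1.574]
wrist_force: [-0.6, -0.3, 0.1]
width: 0.087
```

View pics/s2.png

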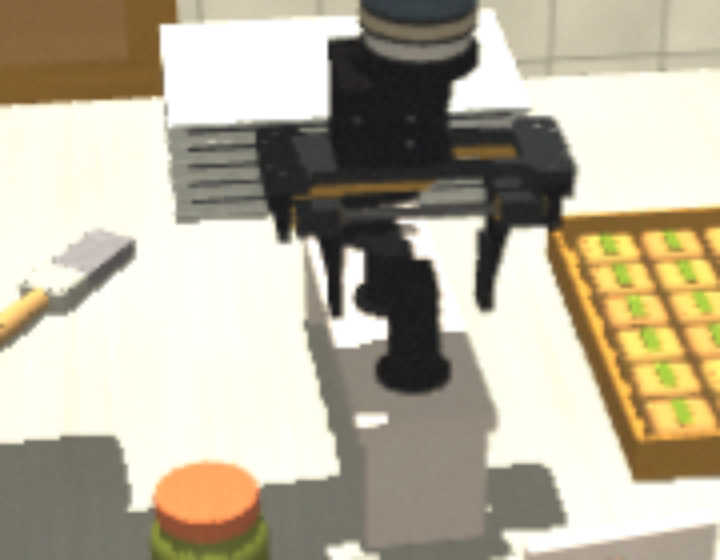

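```bash
python3 -m crank '[[0,0,0,0],[0,0,0,0],[0,0,0,0],[0,0,0,0],[0,0,0,0],[0,0,0,0]]' 1 50
```

```text
t: 4.7
position: [0.5526, 0.1517, 0.1277]
eef_rot: [-3.129, 0.01, 1.574]
wrist_force: [-0.7, 0.3, 0.2]
width: 0.0347
```

```bash
python3 -m crank '[[0,0,0,0],[0,0,0,0],[0,0,0,0]]' 1 50;  python3 -m crank '[[0,0,-5,0],[0,0,-5,0],[0,0,-10,0],[0,0,-15,0],[0,0,-20,0],[0,0,-20,0],[0,0,-20,0],[0,0,-20,0],[0,0,-20,0],[0,0,-20,0],[0,0,0,0]]' 1 50; python3 -c "
from h import *
from rig import bot
im,d=bot.get_image('side');cv2.imwrite('pics/s3.png',cv2.resize(cv2.convertScaleAbs(im[0:200,220:420],alpha=1.8,beta=20),None,fx=3,fy=3))"
```

```text
t: 5.08
position: [0.5528, 0.1517, 0.1277]
eef_rot: [-3.129, 0.009, 1.574]
wrist_force: [0.8, -0.9, 0.3]
width: 0.03
t: 6.45
position: [0.5545, 0.1535, 0.2957]
eef_rot: [-3.135, 0.009, 1.574]
wrist_force: [0.0, -0.2, -1.6]
width: 0.0296
```

View pics/s3.png

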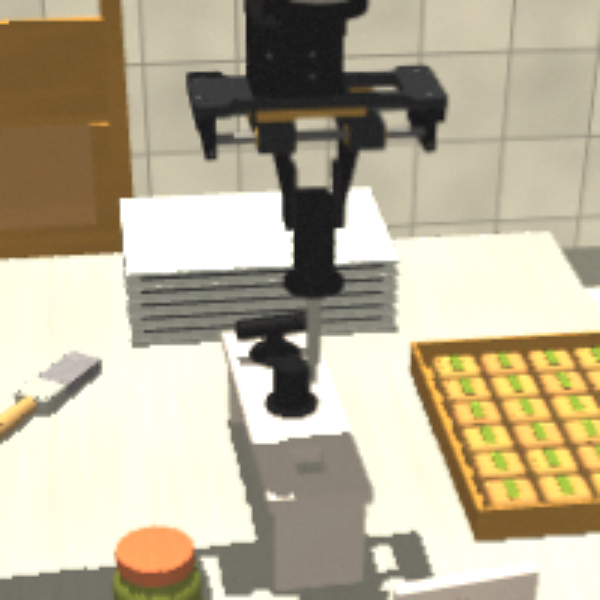

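Run:
```python
from h import *
from rig import bot
ms={n:bot.camera_model(n) for n in("side","top")}
out=[]
for n,(x0,y0) in (("side",(305,210)),("top",(382,183))):
    im=cv2.imread(f"pics/{n}0.png");k=10
    im=cv2.resize(cv2.convertScaleAbs(im[y0:y0+44,x0:x0+44],alpha=2.5,beta=10),None,fx=k,fy=k,interpolation=cv2.INTER_CUBIC)
    im2=im.copy();c=np.array([.5204,-.1245]);a=np.radians(-116)
    D=np.array([np.cos(a),np.sin(a)]);N=np.array([-D[1],D[0]])
    f=lambda p,z:tuple(int(round(q)) for q in ((np.array(proj(ms[n],[*p,z]))-[x0,y0]+.5)*k))
    for o,z in((.0085,.086),(-.0085,.086),(.0055,.077),(-.0055,.077)):
        cv2.line(im2,f(c+o*N-.022*D,z),f(c+o*N+.022*D,z),(0,255,0) if z>.08 else (0,255,255),1)
    t=np.linspace(0,2*np.pi,60)
    cv2.polylines(im2,[np.array([f(c+.024*np.array([np.cos(s),np.sin(s)]),.086) for s in t])],True,(255,0,0),1)
    out.append(np.vstack([im,im2]))
o=np.hstack(out);cv2.imwrite("pics/ov.png",cv2.resize(o,(600,600)))
```

```text
(no output)
```

View pics/ov.png

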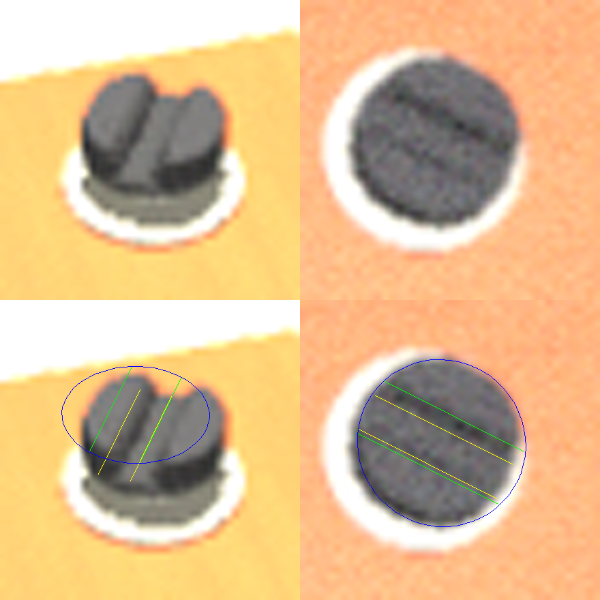

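Run:
```python
from h import *
from rig import bot
from scipy.optimize import least_squares
for n,(cu,cv) in (("side",(327,232)),("top",(402,203))):
    m=bot.camera_model(n);d=np.load(f"pics/{n}0.npy");P=[]
    for y in range(cv-22,cv+22):
        for x in range(cu-22,cu+22):
            if d[y,x]>0:
                X=atd(m,x,y,d[y,x])
                if X[2]>.081 and X[2]<.095 and np.hypot(X[0]-.521,X[1]+.1245)<.035: P.append(X)
    P=np.array(P);hull=cv2.convexHull((P[:,:2]*1000).astype(np.float32));print(n,len(P),cv2.minEnclosingCircle(hull),cv2.fitEllipse(hull),P[:,2].mean())
```

```text
side 189 ((527.4760131835938, -127.80987548828125), 24.495468139648438) ((526.7877197265625, -128.17124938964844), (45.911582946777344, 47.688819885253906), 51.95149612426758) 0.08526974694227189
top 302 ((523.0269165039062, -123.29582214355469), 23.930950164794922) ((522.6176147460938, -123.48515319824219), (45.401451110839844, 46.95158767700195), 48.204105377197266) 0.08504349494814237
```

```bash
python3 -m crank '[[-30,-4,0,0],[-45,-5,0,0],[-45,-5,0,0],[-45,-5,0,0],[-45,-5,0,0],[-45,-5,0,0],[-20,-2,0,0],[0,0,0,0],[0,0,0,0.152],[0,0,0,0.152],[0,0,0,0.152],[0,0,0,0],[0,0,0,0]]' 1 50
```

```text
t: 8.12
position: [0.5149, -0.1214, 0.2861]
eef_rot: [-3.113, 0.012, 1.113]
wrist_force: [0.3, 0.7, -2.3]
width: 0.0295
```

```bash
cat >> h.py <<'E'
from scipy.spatial.transform import Rotation as Ro
def tip(s):
    R=Ro.from_euler("xyz",s["eef_rot"]).as_matrix(); return s["position"]+R@[0,0,.1137],R
def rep(target=None):
    from rig import bot
    s=bot.read_state();p,R=tip(s);print("t",round(s["t"],2),"tcp",s["position"].round(4),"tip",p.round(4),"rot",s["eef_rot"].round(3),"F",s["wrist_force"].round(1),"M",s["torque"].round(2),"w",round(s["width"],4))
    if target is not None: print("tool mm",(R.T@(np.array(target)-p)*1000).round(1))
E
python3 - <<'E'
from h import *
from rig import bot
rep([.5245,-.1245,.110])
for n,b in (("side",(170,280,250,390)),("top",(130,250,340,480))):
    im,d=bot.get_image(n);cv2.imwrite(f"pics/{n}4raw.png",im)
    cv2.imwrite(f"pics/{n}4.png",cv2.resize(cv2.convertScaleAbs(im[b[0]-60:b[1],b[2]:b[3]],alpha=1.8,beta=10),None,fx=3,fy=3,interpolation=cv2.INTER_CUBIC))
E
```

```text
t 8.12 tcp [ 0.5149 -0.1214  0.2861] tip [ 0.5113 -0.1211  0.1725] rot [-3.113  0.012  1.113] F [ 0.3  0.7 -2.3] M [-0.04  0.06  0.01] w 0.0295
tool mm [ 3.6 15.1 62.1]
```

View pics/side4.png

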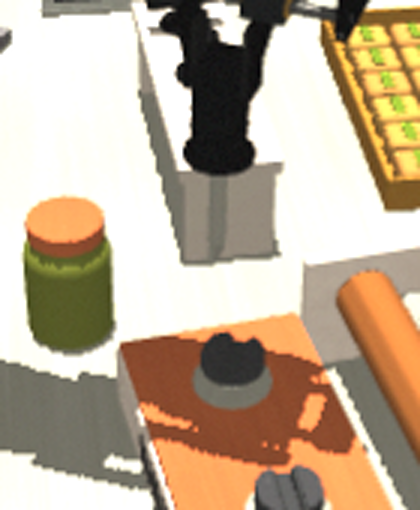

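View pics/top4.png

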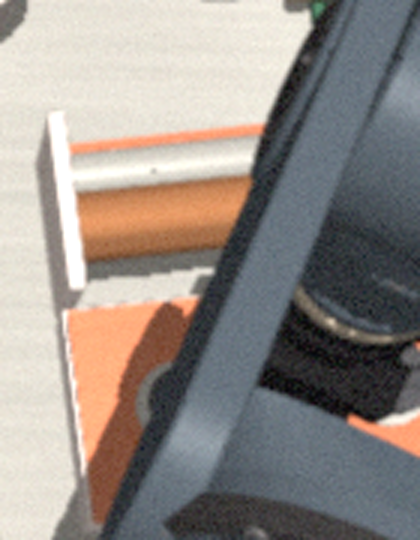

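```bash
python3 -m crank '[[1.8,7.5,15,0],[1.8,7.5,15,0],[0,0,15,0],[0,0,15,0],[0,0,0,0],[0,0,0,0]]' 1 50
python3 - <<'E'
from h import *
from rig import bot
rep([.5245,-.1245,.100])
im,d=bot.get_image("side");cv2.imwrite("pics/side5raw.png",im)
cv2.imwrite(f"pics/side5.png",cv2.resize(cv2.convertScaleAbs(im[170:270,270:390],alpha=2.2,beta=15),None,fx=6,fy=6,interpolation=cv2.INTER_CUBIC))
E
```

```text
t: 8.98
position: [0.5299, -0.1256, 0.219]
eef_rot: [-3.11, 0.012, 1.114]
wrist_force: [-0.3, -0.1, -1.2]
width: 0.0295
t 8.97 tcp [ 0.5299 -0.1256  0.219 ] tip [ 0.5261 -0.1252  0.1054] rot [-3.11   0.012  1.114] F [-0.3 -0.1 -1.2] M [-0.06  0.05 -0.04] w 0.0295
tool mm [-0.  -1.6  5.4]
```

View pics/side5.png

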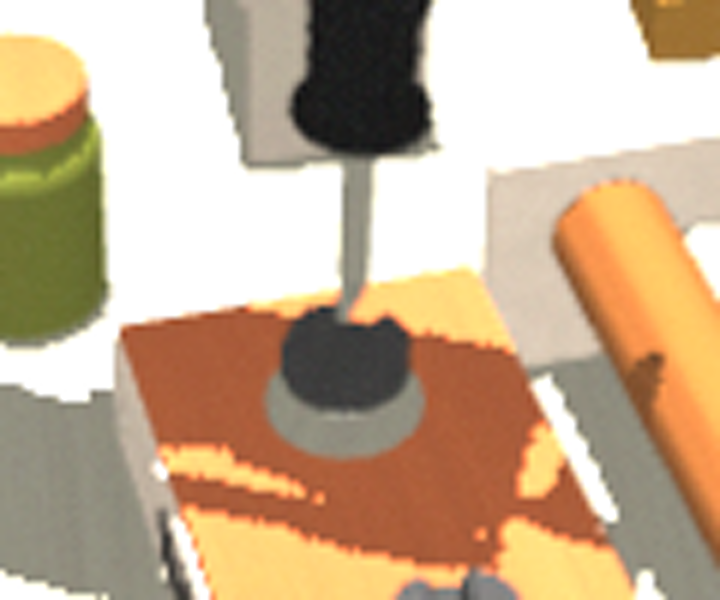

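Run:
```python
from h import *
from rig import bot
s=bot.read_state();p,R=tip(s);m=bot.camera_model("side")
im=cv2.imread("pics/side5raw.png");x0,y0,k=300,190,9
a=cv2.resize(im[y0:y0+65,x0:x0+60],None,fx=k,fy=k,interpolation=cv2.INTER_CUBIC)
a=np.clip((a/255.)**.45*255,0,255).astype(np.uint8)
b=a.copy()
T=lambda v:p+R@np.array(v)/1000
f=lambda X:tuple(int(round(q)) for q in ((np.array(proj(m,X))-[x0,y0]+.5)*k))
cv2.line(b,f(T([-12,0,0])),f(T([12,0,0])),(0,0,255),1)
for x in(-12,12): cv2.line(b,f(T([x,0,0])),f(T([x,0,-16])),(0,0,255),1)
cv2.line(b,f(T([0,0,0])),f(T([0,0,-86])),(0,255,0),1)
c=[.523,-.1237]
t=np.linspace(0,2*np.pi,60)
cv2.polylines(b,[np.array([f([c[0]+.024*np.cos(q),c[1]+.024*np.sin(q),.086]) for q in t])],True,(255,0,0),1)
cv2.imwrite("pics/side5b.png",cv2.resize(np.hstack([a,b]),(800,433)))
```

```text
(no output)
```

View pics/side5b.png

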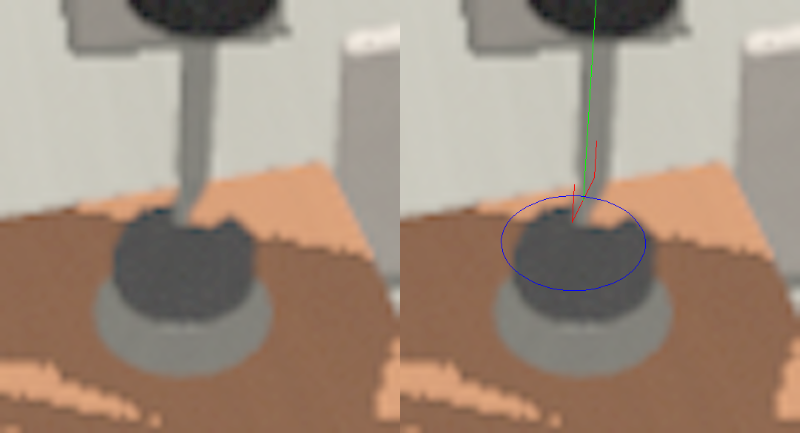

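```bash
python3 -m crank '[[0,-2.6,0,0],[0,0,8,0],[0,0,8,0],[0,0,5,0],[0,0,0,0],[0,0,0,0]]' 1 50
python3 - <<'E'
from h import *
rep([.523,-.1237,.077])
E
```

```text
t: 9.78
position: [0.5272, -0.1245, 0.1977]
eef_rot: [-3.112, 0.012, 1.114]
wrist_force: [0.1, -0.1, -1.9]
width: 0.0296
t 9.78 tcp [ 0.5272 -0.1245  0.1977] tip [ 0.5237 -0.1242  0.0841] rot [-3.112  0.012  1.114] F [ 0.1 -0.1 -1.9] M [-0.08  0.1  -0.01] w 0.0296
tool mm [ 0.3 -0.6  7.1]
```

```bash
python3 -m crank '[[0,-0.5,5,0],[0,0,4,0],[0,0,0,0],[0,0,0,0]]' 1 50
python3 - <<'E'
from h import *
rep([.523,-.1237,.077])
from rig import bot
im,d=bot.get_image("side");cv2.imwrite("pics/side6raw.png",im)
x0,y0,k=300,190,9
a=cv2.resize(im[y0:y0+65,x0:x0+60],None,fx=k,fy=k,interpolation=cv2.INTER_CUBIC)
cv2.imwrite("pics/side6.png",np.clip((a/255.)**.45*255,0,255).astype(np.uint8))
E
```

```text
t: 10.28
position: [0.5269, -0.1244, 0.1893]
eef_rot: [-3.114, 0.012, 1.114]
wrist_force: [0.5, -0.1, 0.1]
width: 0.0296
t 10.28 tcp [ 0.5269 -0.1244  0.1893] tip [ 0.5234 -0.1242  0.0757] rot [-3.114  0.012  1.114] F [ 0.5 -0.1  0.1] M [-0.01  0.23 -0.  ] w 0.0296
tool mm [ 0.2 -0.6 -1.3]
```

View pics/side6.png

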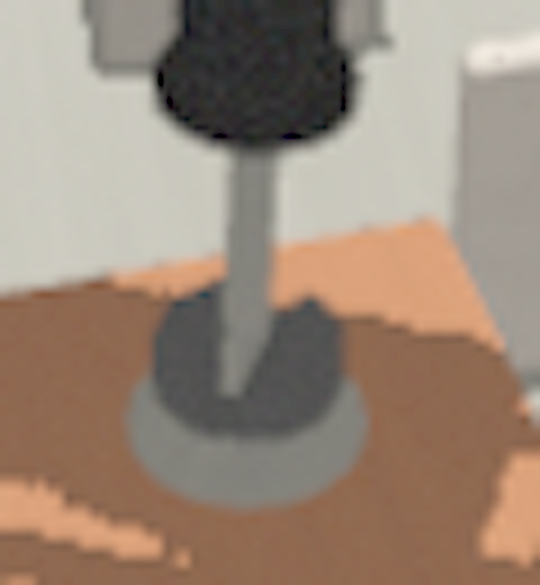

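```bash
python3 -m crank '[[0,0,3,0],[0,0,3,0],[0,0,0,0],[0,0,0,0]]' 1 50
python3 - <<'E'
from h import *
rep([.523,-.1237,.0705])
E
```

```text
t: 10.82
position: [0.5269, -0.1244, 0.1853]
eef_rot: [-3.115, 0.012, 1.114]
wrist_force: [-1.4, 0.9, 6.0]
width: 0.0296
t 10.82 tcp [ 0.5269 -0.1244  0.1853] tip [ 0.5236 -0.1243  0.0717] rot [-3.115  0.012  1.114] F [-1.4  0.9  6. ] M [ 0.16  0.65 -0.01] w 0.0296
tool mm [ 0.3 -0.8  1.2]
```

```bash
python3 -m crank '[[0,0,1.2,0.15],[0,0,1.0,0.15],[0,0,1.0,0.15],[0,0,1.0,0.15]]' 1 50
python3 - <<'E'
from h import *
rep([.523,-.1237,.0705])
E
```

```text
t: 11.32
position: [0.5286, -0.1245, 0.1841]
eef_rot: [-3.13, 0.021, 0.495]
wrist_force: [-1.5, 0.7, 6.1]
width: 0.0297
t 11.32 tcp [ 0.5286 -0.1245  0.1841] tip [ 0.5258 -0.1245  0.0704] rot [-3.13   0.021  0.495] F [-1.5  0.7  6.1] M [0.22 0.46 0.06] w 0.0297
tool mm [-2.1 -2.1 -0. ]
```

```bash
python3 -m crank '[[-0.5,-0.5,1.2,0.15],[-0.5,-0.5,1.2,0.15],[0,-0.5,1.2,0.15]]' 1 50
python3 - <<'E'
from h import *
rep([.523,-.1237,.0705])
E
```

```text
t: 11.7
position: [0.5293, -0.1246, 0.1828]
eef_rot: [3.139, 0.019, 0.031]
wrist_force: [-1.4, 0.0, 5.9]
width: 0.0297
t 11.7 tcp [ 0.5293 -0.1246  0.1828] tip [ 0.5272 -0.125   0.0692] rot [3.139 0.019 0.031] F [-1.4  0.   5.9] M [-0.12  0.51  0.11] w 0.0297
tool mm [-4.1 -1.4 -1.3]
```

```bash
python3 -m crank '[[-1.5,-0.5,1.2,0.15],[-1.5,-0.5,1.2,0.15]]' 1 50
python3 - <<'E'
from h import *
rep([.523,-.1237,.0705])
from rig import bot
im,d=bot.get_image("side");cv2.imwrite("pics/side7raw.png",im)
x0,y0,k=300,190,9
a=cv2.resize(im[y0:y0+65,x0:x0+60],None,fx=k,fy=k,interpolation=cv2.INTER_CUBIC)
cv2.imwrite("pics/side7.png",np.clip((a/255.)**.45*255,0,255).astype(np.uint8))
E
```

```text
t: 11.95
position: [0.5285, -0.1249, 0.1822]
eef_rot: [3.131, 0.011, -0.278]
wrist_force: [-0.1, -0.4, 6.1]
width: 0.0299
t 11.95 tcp [ 0.5285 -0.1249  0.1822] tip [ 0.527  -0.1257  0.0685] rot [ 3.131  0.011 -0.278] F [-0.1 -0.4  6.1] M [-0.09  0.23  0.08] w 0.0299
tool mm [-4.4 -0.8 -2. ]
```

View pics/side7.png

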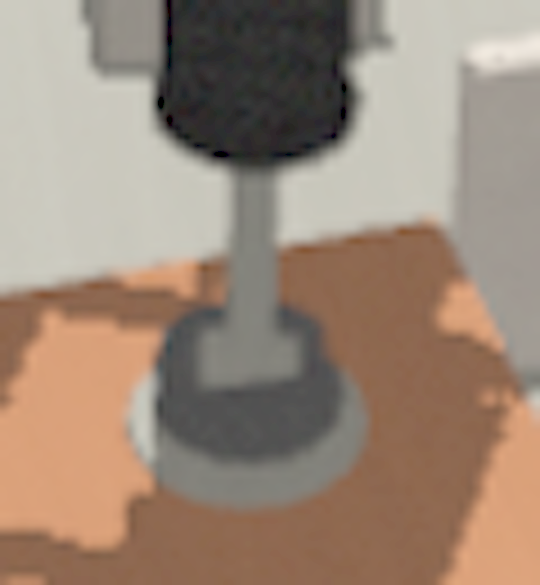

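```bash
python3 -m crank '[[-1,0,1.2,0.12]]' 1 50;python3 -c "
from h import *;rep()";  python3 -m crank '[[0,0,1.2,0.1]]' 1 50;python3 -c "
from h import *;rep()"
```

```text
t: 12.12
position: [0.5285, -0.1252, 0.1818]
eef_rot: [3.13, 0.006, -0.405]
wrist_force: [-0.1, 0.8, 5.9]
width: 0.0299
t 12.12 tcp [ 0.5285 -0.1252  0.1818] tip [ 0.5274 -0.1262  0.0682] rot [ 3.13   0.006 -0.405] F [-0.1  0.8  5.9] M [0.07 0.38 0.09] w 0.0299
t: 12.25
position: [0.529, -0.1255, 0.1814]
eef_rot: [3.129, 0.003, -0.508]
wrist_force: [-1.2, 0.9, 5.0]
width: 0.0295
t 12.25 tcp [ 0.529  -0.1255  0.1814] tip [ 0.528  -0.1266  0.0677] rot [ 3.129e+00  3.000e-03 -5.080e-01] F [-1.2  0.9  5. ] M [0.15 0.64 0.12] w 0.0295
```

```bash
python3 -m crank '[[0,0,1.2,0.06],[0,0,0.8,0],[0,0,-3,-0.05],[0,0,-5,-0.05],[0,0,-8,0],[0,0,-10,0],[0,0,-10,0],[0,0,-10,0],[0,0,-10,0],[0,0,-10,0],[0,0,-10,0],[0,0,-10,0],[0,0,0,0]]' 1 50
python3 - <<'E'
from h import *
rep()
from rig import bot
im,d=bot.get_image("side");cv2.imwrite("pics/side8raw.png",im)
x0,y0,k=300,130,5
a=cv2.resize(im[y0:y0+120,x0-40:x0+90],None,fx=k,fy=k,interpolation=cv2.INTER_CUBIC)
cv2.imwrite("pics/side8.png",np.clip((a/255.)**.45*255,0,255).astype(np.uint8))
E
```

```text
t: 13.88
position: [0.5299, -0.1248, 0.2714]
eef_rot: [3.128, 0.002, -0.466]
wrist_force: [-0.2, 0.3, -2.2]
width: 0.0294
t 13.88 tcp [ 0.5299 -0.1248  0.2714] tip [ 0.529  -0.126   0.1577] rot [ 3.128e+00  2.000e-03 -4.660e-01] F [-0.2  0.3 -2.2] M [-0.01  0.11  0.  ] w 0.0294
```

View pics/side8.png

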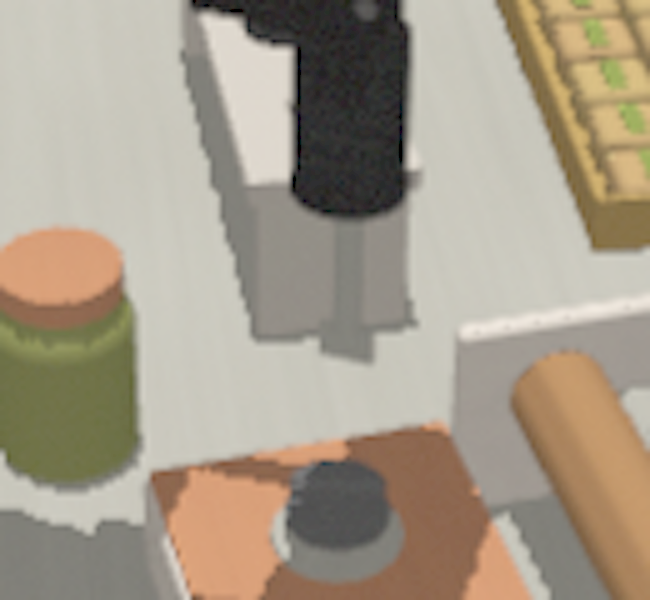

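```bash
python3 -m crank '[[0,0,-3,-0.17],[0,0,-3,-0.17],[0,0,-3,-0.17],[0,0,-3,-0.17],[0,0,-3,-0.17],[0,0,-3,-0.17],[0,0,-3,-0.17],[0,0,-3,-0.17],[0,0,-3,-0.17],[0,0,-3,-0.17],[0,0,-3,-0.17],[0,0,-3,-0.17],[0,0,0,0]]' 1 50
python3 - <<'E'
from h import *
rep([.5515,.1515,.19])
E
```

```text
t: 15.55
position: [0.5244, -0.1219, 0.2991]
eef_rot: [-3.114, 0.0, 1.64]
wrist_force: [0.1, -0.1, -1.9]
width: 0.0297
t 15.55 tcp [ 0.5244 -0.1219  0.2991] tip [ 0.5213 -0.1221  0.1855] rot [-3.114  0.     1.64 ] F [ 0.1 -0.1 -1.9] M [-0.11  0.01  0.02] w 0.0297
tool mm [270.9  48.9  -5.9]
```

```bash
python3 -m crank '[[30,5,0,0.066],[45,5,0,0],[45,5,0,0],[45,5,0,0],[45,5,0,0],[30,3,0,0],[0,0,0,0],[0,0,0,0]]' 1 50
python3 - <<'E'
from h import *
print(tip(dict(position=np.array([.5528,.1517,.1277]),eef_rot=[-3.129,.009,1.574]))[0])
rep([.5515,.152,.13])
from rig import bot
im,d=bot.get_image("top");cv2.imwrite("pics/top9raw.png",im)
cv2.imwrite("pics/top9.png",cv2.resize(cv2.convertScaleAbs(im[150:250,350:510],alpha=1.8,beta=10),None,fx=5,fy=5,interpolation=cv2.INTER_CUBIC))
im,d=bot.get_image("side");cv2.imwrite("pics/side9raw.png",im)
cv2.imwrite("pics/side9.png",cv2.resize(cv2.convertScaleAbs(im[30:200,260:400],alpha=1.5,beta=10),None,fx=3.5,fy=3.5,interpolation=cv2.INTER_CUBIC))
E
```

```text
t: 16.55
position: [0.5518, 0.1239, 0.2933]
eef_rot: [-3.108, 0.003, 1.545]
wrist_force: [-0.1, -0.6, -2.3]
width: 0.0294
[0.55137154 0.15067221 0.01401362]
t 16.55 tcp [0.5518 0.1239 0.2933] tip [0.548  0.1237 0.1796] rot [-3.108e+00  3.000e-03  1.545e+00] F [-0.1 -0.6 -2.3] M [-0.09  0.04  0.03] w 0.0294
tool mm [28.6  4.5 49.4]
```

View pics/top9.png

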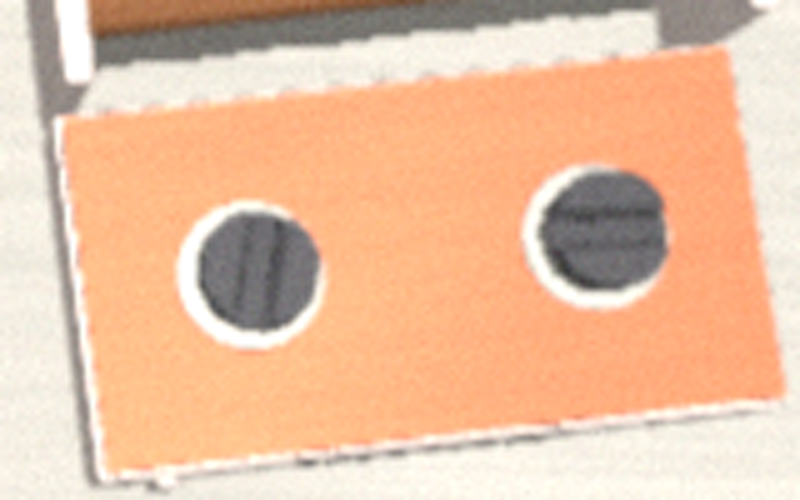

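View pics/side9.png

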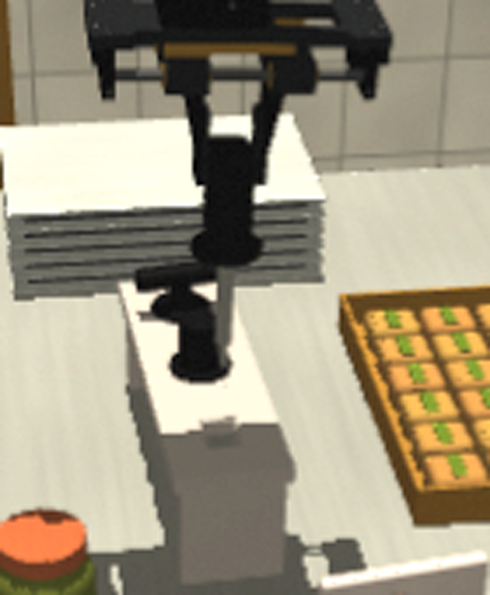

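```bash
python3 -m crank '[[14,2.2,0,-0.03],[14,2.2,0,0],[0,0,0,0],[0,0,0,0]]' 1 50
python3 - <<'E'
from h import *
rep([.5515,.1507,.12])
E
```

```text
t: 17.15
position: [0.5574, 0.1516, 0.2933]
eef_rot: [-3.108, 0.002, 1.573]
wrist_force: [-0.2, -0.4, -1.2]
width: 0.0297
t 17.15 tcp [0.5574 0.1516 0.2933] tip [0.5536 0.1514 0.1797] rot [-3.108e+00  2.000e-03  1.573e+00] F [-0.2 -0.4 -1.2] M [-0.11  0.02  0.02] w 0.0297
tool mm [-0.6 -0.1 59.7]
```

```bash
python3 -m crank '[[-0.5,0,15,0],[0,0,20,0],[0,0,15,0],[0,0,8,0],[0,0,0,0],[0,0,0,0]]' 1 50
python3 - <<'E'
from h import *
rep([.5515,.1507,.11])
from rig import bot
s=bot.read_state();p,R=tip(s);m=bot.camera_model("side")
im,d=bot.get_image("side");cv2.imwrite("pics/side10raw.png",im);x0,y0,k=295,90,8
a=cv2.resize(im[y0:y0+70,x0:x0+50],None,fx=k,fy=k,interpolation=cv2.INTER_CUBIC)
a=np.clip((a/255.)**.7*255*1.2,0,255).astype(np.uint8);b=a.copy()
T=lambda v:p+R@np.array(v)/1000
f=lambda X:tuple(int(round(q)) for q in ((np.array(proj(m,X))-[x0,y0]+.5)*k))
cv2.line(b,f(T([-12,0,0])),f(T([12,0,0])),(0,0,255),1)
for x in(-12,12): cv2.line(b,f(T([x,0,0])),f(T([x,0,-16])),(0,0,255),1)
H=[.5514,.1507];q=[f([H[0]+i*.012,H[1]+j*.018,.1]) for i,j in((-1,-1),(1,-1),(1,1),(-1,1))]
cv2.polylines(b,[np.array(q)],True,(255,0,0),1)
cv2.imwrite("pics/side10.png",np.hstack([a,b]))
E
```

```text
t: 17.9
position: [0.5548, 0.15, 0.2312]
eef_rot: [-3.107, 0.002, 1.571]
wrist_force: [-0.3, -0.4, -1.6]
width: 0.0292
t 17.9 tcp [0.5548 0.15   0.2312] tip [0.5509 0.1497 0.1176] rot [-3.107e+00  2.000e-03  1.571e+00] F [-0.3 -0.4 -1.6] M [-0.1   0.03 -0.02] w 0.0292
tool mm [1.1 0.9 7.6]
```

View pics/side10.png

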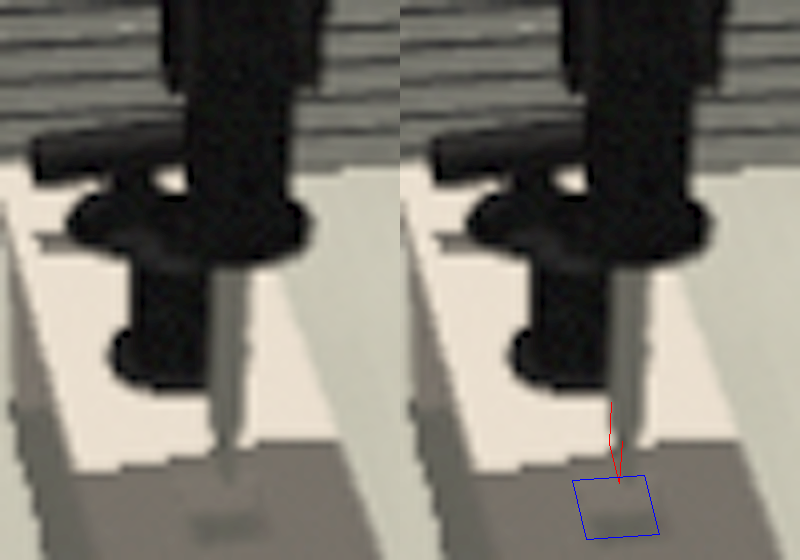

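```bash
python3 -m crank '[[1,1.2,5,0],[0,0.3,8,0],[0,0.3,8,0],[0,0.3,8,0],[0,0,0,0]]' 1 50
python3 - <<'E'
from h import *
rep([.5515,.1507,.014])
E
```

```text
t: 18.58
position: [0.5564, 0.1511, 0.2009]
eef_rot: [-3.108, 0.002, 1.572]
wrist_force: [-0.8, -0.4, -3.0]
width: 0.0299
t 18.57 tcp [0.5564 0.1511 0.2009] tip [0.5527 0.1508 0.0872] rot [-3.108e+00  2.000e-03  1.572e+00] F [-0.8 -0.4 -3. ] M [-0.07  0.   -0.02] w 0.0299
tool mm [ 0.1  1.3 73.2]
```

Tip is through the plate with no contact; continuing.

```bash
python3 -m crank '[[0,0.2,12,0],[0,0.2,12,0],[0,0.2,12,0],[0,0.2,12,0],[0,0.2,10,0],[0,0,0,0]]' 1 50
python3 - <<'E'
from h import *
rep([.5515,.1507,.014])
E
```

```text
t: 19.32
position: [0.5552, 0.1509, 0.1381]
eef_rot: [-3.107, 0.003, 1.572]
wrist_force: [-1.2, 0.9, -2.2]
width: 0.0298
t 19.32 tcp [0.5552 0.1509 0.1381] tip [0.5512 0.1506 0.0244] rot [-3.107e+00  3.000e-03  1.572e+00] F [-1.2  0.9 -2.2] M [-0.12  0.   -0.01] w 0.0298
tool mm [ 0.2  0.6 10.4]
```

```bash
python3 -m crank '[[0,0.3,5,0],[0,0,3.5,0],[0,0,1.5,0],[0,0,0,0]]' 1 50
python3 - <<'E'
from h import *
rep([.5515,.1507,.014])
E
```

```text
t: 19.82
position: [0.5563, 0.1509, 0.1285]
eef_rot: [-3.11, 0.002, 1.572]
wrist_force: [1.1, -0.5, -1.5]
width: 0.0296
t 19.82 tcp [0.5563 0.1509 0.1285] tip [0.5527 0.1507 0.0148] rot [-3.110e+00  2.000e-03  1.572e+00] F [ 1.1 -0.5 -1.5] M [-0.09 -0.02 -0.02] w 0.0296
tool mm [ 0.  -1.2  0.9]
```

```bash
python3 -m crank '[[0,0,1.5,0],[0,0,0,0]]' 1 50; python3 -m crank '[[0,0,1,0],[0,0,0,0]]' 1 50
```

```text
t: 20.08
position: [0.5567, 0.1511, 0.1285]
eef_rot: [-3.111, 0.002, 1.572]
wrist_force: [0.3, -0.1, -2.0]
width: 0.0296
t: 20.32
position: [0.5569, 0.1511, 0.1282]
eef_rot: [-3.112, 0.002, 1.572]
wrist_force: [-0.5, 0.4, -0.2]
width: 0.0297
```

```bash
python3 -m crank '[[0,0,0,0],[0,0,0,0],[0,0,0,0],[0,0,0,0],[0,0,0,0],[0,0,0,0]]' 0
python3 - <<'E'
from h import *
rep()
E
```

```text
t: 21.08
position: [0.5574, 0.1511, 0.1278]
eef_rot: [-3.113, 0.002, 1.572]
wrist_force: [0.3, -0.5, -0.8]
width: 0.081
t 21.07 tcp [0.5574 0.1511 0.1278] tip [0.5542 0.1508 0.0142] rot [-3.113e+00  2.000e-03  1.572e+00] F [ 0.3 -0.5 -0.8] M [-0.09  0.08 -0.02] w 0.081
```

```bash
python3 -m crank '[[0,-3,0,0],[0,0,-10,0],[0,0,-15,0],[0,0,-20,0],[0,0,-20,0],[0,0,-20,0],[0,0,-20,0],[0,0,-20,0],[0,0,-10,0],[0,0,0,0]]' 0;python3 -m crank '[[30,0,-10,0],[40,0,-10,0],[40,0,0,0],[40,0,0,0],[0,0,0,0],[0,0,0,0]]' 0
python3 - <<'E'
from h import *
from rig import bot
rep()
for n,b in (("side",(60,200,260,400)),("top",(130,250,100,520))):
    im,d=bot.get_image(n);k=4 if n=="side" else 1.9
    np.save(f"pics/{n}11.npy",d)
    cv2.imwrite(f"pics/{n}11.png",cv2.resize(cv2.convertScaleAbs(im[b[0]:b[1],b[2]:b[3]],alpha=1.6,beta=10),None,fx=k,fy=k,interpolation=cv2.INTER_CUBIC))
E
```

```text
t: 22.32
position: [0.5597, 0.1516, 0.2763]
eef_rot: [-3.123, 0.001, 1.572]
wrist_force: [0.2, -0.4, -0.5]
width: 0.0868
t: 23.08
position: [0.5576, 0.3037, 0.2915]
eef_rot: [-3.113, 0.005, 1.569]
wrist_force: [-0.2, 0.1, -0.3]
width: 0.087
t 23.07 tcp [0.5576 0.3037 0.2915] tip [0.5544 0.3031 0.1779] rot [-3.113  0.005  1.569] F [-0.2  0.1 -0.3] M [-0.1   0.02  0.04] w 0.087
```

View pics/side11.png

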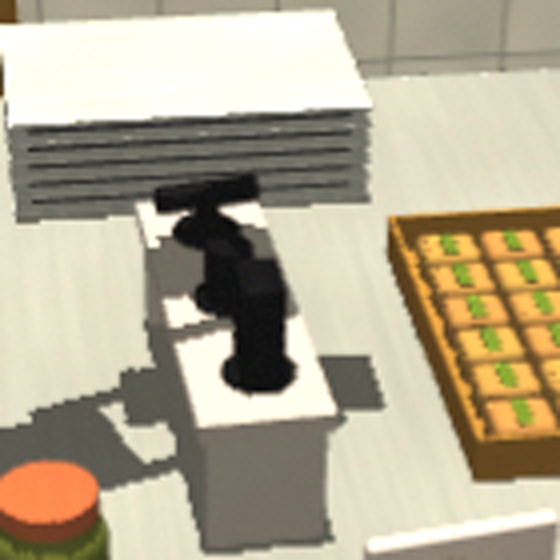

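View pics/top11.png

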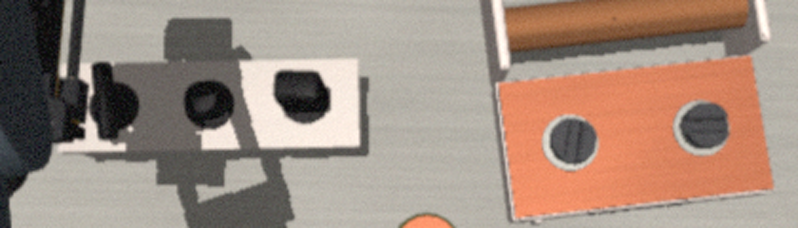

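Run:
```python
from h import *
from rig import bot
m=bot.camera_model("top")
for f in("top0","top11"):
    d=np.load(f"pics/{f}.npy")
    def pts(b,lo,hi):
        return np.array([X for y in range(b[0],b[1]) for x in range(b[2],b[3]) if d[y,x]>0 for X in[atd(m,x,y,d[y,x])] if lo<X[2]<hi])
    A=pts((160,205,235,285),.168,.186);B=pts((190,217,388,417),.079,.095)
    C=pts((192,215,390,414),.064,.0775);v=np.linalg.svd((C-C.mean(0))[:,:2],full_matrices=False)[2][0]
    print(f,"handle top",A.mean(0),len(A),"screw head z",np.median(B[:,2]),"slot",np.degrees(np.arctan2(v[1],v[0])))
```

```text
top0 handle top [0.55031214 0.15109524 0.17568706] 402 screw head z 0.08473597433610902 slot -110.74905976851826
top11 handle top [0.55391459 0.15007289 0.1758573 ] 396 screw head z 0.08137460705357735 slot 165.44883336697447
```

```bash
python3 -c "
from rig import bot
print(bot.hand_in())"
```

```text
the job is handed in; nothing more can be done
None
```

I tightened the loose screw and put the screwdriver back in its own rack hole. I handed the job in after about 23 s; no verdict is reported.

**Turning:** The loose screw was the one nearer the rack. I set the blade in its slot and pressed with about 8 N, which is roughly 5.5 mm of spring travel. I then turned the tool about 1.6 rad clockwise, following the screw down; the press force read 7–8 N at each stop.

**Screw check:** In the top camera the slot has turned about 70–80° from its old direction, by two rough estimates. The head is about 3.4 mm lower, which suggests about 1.1–1.3 rad, above the 0.9 rad needed. I could not read the joint directly.

**Screwdriver check:** It stands upright, with its handle top about 4 mm from where it started and at the same height. The gripper is open and clear of everything.

**Disagreements:**
- The side camera placed the screw about 4–6 mm away from where the top camera did. Its view of the screwdriver was shifted the same way, so I used the top camera's position, and the blade went in at the first try.
- The loose slot started about 35° from the box's long axis rather than fully across it. It now runs across the box, not along it like the tight screw's slot.

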